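# Nip a cable lug in the bench crimper and hold it at three clicks

## Task

Load the long copper cable lug into the blue bench crimper: pass it flat end first through the gap under the punch until its tip is at the back stop, rest the barrel in the V nest and let it go. Then bring the red-balled lever down by exactly three ratchet clicks, so that the punch just nips the barrel without crimping it (a fourth click would spoil the lug and the ratchet will not go back), and finish still holding the lever there with your fingers, so that I can feed the cable into the lug. Leave the fuse box, the solder reel and the pliers where they are.

Things in the scene. Friction and masses are not known exactly. Their poses are not given: they have to be found in the camera images.
- crimper: blue lever crimper bolted down. Frame: origin on the table under the middle of the punch, z up, x the way the lug goes in (at yaw 0 straight away from the robot; here turned 0.65 to 1.05 rad to its right), y to its left. Base plate x -41..63, y -57..51, 10 mm thick. Steel nest block x -26..8, y -20..20, shoulders 57 mm high, with a 90 degree V groove along x, 19 mm wide at the top. Column x -13..24, y 22..48, 116 mm high
- nest (a point): 60 mm above the table under the middle of the punch: where the axis of the lug's barrel lies when it rests in the V groove. Axes as the crimper's
- gap (a point): middle of the gap under the punch, 72 mm above the table. It runs from the nest's shoulders (57 mm) to the punch (87 mm at travel 0, 84 mm at 0.1; 29 mm lower per rad) and is open at the front (-x), back and right (-y). Above it sits the head: x -13..13, y -18..22, its top 116 mm high, screw heads to x -16. Axes as the crimper's
- stop (a point): middle of the front face of the steel back stop plate, 51 mm behind the punch's middle (crimper's x) and 55 mm above the table; the plate is 24 mm wide and reaches from the base to 74 mm. The tip of the lug comes up to it
- lug: copper tube lug, 106 mm long, about 0.11 kg, lying flat. Origin at the underside below the middle of the barrel; x runs from the open mouth to the flat end, z up. Barrel: 18 mm outer diameter, x -33 (mouth) to 33 mm, axis 9 mm above the underside. Neck to x = 46, then a flat palm with a bolt hole and a round end at x = 73 mm, 26 mm wide, 5 mm thick, flush with the underside
- lug_grip (a point): point on the barrel's axis 12 mm from the mouth (21 mm from its middle): grip here, across the barrel, and the fingers stay clear of nest and head. Axes as the lug's
- lug_crimp (a point): point on the barrel's axis 23 mm from its middle towards the palm; it belongs at point nest (the lug's tip is then 1 mm from the stop). The palm is wider than the groove and flush with the underside, so the lug must pass the gap raised 8 to 13 mm above its resting height, and is lowered once the palm is behind the nest. Axes as the lug's
- lever (a joint): lever travel in rad: 0 up, grows as the ball goes down, at most 1.0; starts at 0 to 0.1 and stays where it is left. The pawl climbs a tooth and drops with a click at 0.30, 0.50, 0.70 and 0.90, seated about 0.045 later; after a click it turns on but not back. At the ball it takes 1 to 3 N between teeth and 4 to 11 N up a tooth; at the click it tugs forward instead, by about 10 N
- lever_pivot (a point): point on the lever's axis of rotation (parallel to the crimper's x) in the plane in which the lever swings, at x 31, y 28, z 97 mm in the crimper's frame. Axes as the crimper's
- lever_ball (a point): centre of the red ball, 34 mm across, on the lever's end, 200 mm from the pivot, on the crimper's -y side of it. The line from pivot to ball rises 0.70 rad above level at travel 0 and sinks by the travel. The ball can be pinched from above. A brass toothed quadrant (crimper's x 18..24, y -42..-12, to 146 mm high) stands in front of the lever
- punch: dark steel punch, 14 mm square, spring-loaded, under the head; the lever drives it down. It meets a barrel in the nest at a travel of about 0.6 rad and presses it with about 15 N at the third click. Origin at the middle of its lower face
- fuse_box: bystander: little red fuse box with a clear lid, 34x50x19 mm, origin under its middle
- solder_spool: bystander: solder reel, 46 mm across, 30 mm high, standing upright, origin under its middle
- needle_pliers: bystander: long-nosed pliers with blue handles, 53x201x14 mm, long along their y, origin under their middle

How it is judged:
By the outcome, as a careful person would: the job done as asked, in the order asked, and still so for the second after the job is handed in, while the arm keeps its last pose, push and grip.
It also fails if it takes over 70 s, if anything falls off the work surface, if the arm or the gripper's body presses on something with over 40 N, if the wrist force passes 120 N, or if a joint passes its speed limit or range.

## Robot

A 7-joint arm with a two-finger parallel gripper is mounted at the origin on a cart in front of the work surface, level with it; the furniture and walls round the work are solid. World frame = base frame: x ahead of the robot, y to its left, z up, the work surface at z = 0. Lengths are in m, angles in rad, forces in N, time in s.
With the tool pointing down it reaches from about 0.425 to 0.925 m from the base axis. Payload 6.8 kg.
Tool frame: the origin (TCP) lies on the mounting face of the last link; the fingertips stand 173 mm ahead of it and the grasp point (between the pads) lies 155 mm ahead of it; z points along the fingers, y is the line along which they close (so a half turn about z gives the same grasp; the last joint's range is limited). The gripper opens to 85 mm and grips with 20 to 120 N. Pads are 22 mm wide; open, the fingers measure 114 mm over their backs; the gripper's body (76 mm by 85 mm) begins 54 mm behind the grasp point. The pads swing forward as they close: fully open they stand 13 mm farther back than shut.
Start: joints at [1.211, 0.477, 0.022, 1.555, -0.011, 1.109, -0.083], TCP at [0.168, -0.654, 0.405] pointing down, gripper open.
Joint ranges: [-2.96, 2.96], [-0.34, 2.1], [-1.41, 1.46], [0.24, 2.44], [-1.37, 4.51], [0.17, 1.92], [-2.96, 2.96]. Speed limits (rad/s): [2.39, 2.39, 3.14, 3.14, 3.14, 3.14, 3.14].

## Interface

Orientations are given as a rotation vector (axis times angle).
In Python, from bench import r gives the robot as it stands.
- The arm moves only by the tool carry_out, never from a script. Its argument "moves" is a list of rows, each a list of 5 numbers: the shift along the tool's x, y, z in m, then the turn about the tool's z in rad, then the finger opening in m, from 0 to 0.0854. In form: [[dx, dy, dz, roll, claw], ...]. A call has exactly 8 rows; each row is the pose to reach, as a shift and turn from the pose commanded when the call began, along the tool's axes at that moment; what a row does not reach only later rows make up. A row lasts 1/10 s, in which the tool goes at most 50 mm and 8.59 degrees, less where a joint would pass 70% of its speed; a pose out of reach is approached as far as the arm can. A call with a gripper value outside its range is refused whole. The fingers move at their own pace and stop on an object; "force" is the grip in N (left out, the last holds). Time passes only in rows, so rows that repeat a pose let the fingers close, or fill a call up. It gives the time, the measured TCP pose, the force, the opening and the grip force at its end, in the units of the state.
- r.get_obs(): the state, without advancing time (a new reading comes with each control period).
- r.grab_frame(name): name is "scene" or "side" or "wrist"; returns the picture (400x640x3 uint8, red, green, blue); there is no depth.
- r.calibration(name): a dict with "fx", "fy", "cx", "cy" (pixels), "k1" (the pictures are not rectified: a ray, as slopes to the right and down, at radius r is drawn at 1 + k1 r^2 times it, then the intrinsics apply), "rvec" (rotation vector, rad) and "tvec" (3), from world to camera coordinates, as OpenCV has them. Camera axes: x right, y down, z forward; pixel columns grow to the right and rows downward; lengths in m; the calibration is good to about 2 mm. A picture is of the moment at which its call begins: read the wrist's pose just before it. calibration takes no time and is no camera call; for the wrist camera it gives the pose at the moment of the call.
- r.hand_in(): hands the job in; it is judged then, once.
The state is a dict: "clock": time; "joints": joint angles; "qvel": joint speeds; "tau": joint torques, N m; "tcp_pos": TCP position; "orientation": TCP orientation; "contact_force": force on the tool from outside, world axes, zero at the start; "moment": the same for the moment, N m; "grip_width": finger opening in m; "gripper_force": force on a finger pad.
Only numpy, scipy, OpenCV 4.12 (cv2) and the standard library are available. Lean on these libraries where they do the work, as an engineer would, in place of code of your own. Each camera call takes 0.05 s, during which the arm holds its last target. There are 200 camera calls.

## Working session

There is one attempt and no reset: what is moved stays moved. The work goes in short steps, Python scripts to look and compute and a tool call to move; the robot and the scene stay as the last step left them, time stands still between calls to the robot, and variables do not carry over. Pictures are saved under pics/ and viewed, at most 10 in all, crops included, and the job is handed in when it is done.

Besides the shell and the picture viewer there is one more tool, called after "Emit:" by a JSON object that holds its "fn" and its "kwargs". carry_out: Moves the arm, as the interface text tells. Its arguments: {"type":"object","properties":{"moves":{"type":"array","items":{"type":"array","items":{"type":"number"}}},"force":{"type":"number"}},"required":["moves"]}

```bash
ls; mkdir -p pics; python3 - <<'E'
from bench import r
import cv2
o=r.get_obs();print({k:o[k] for k in('clock','tcp_pos','orientation','grip_width')})
ims=[]
for n in('scene','side','wrist'):
    im=r.grab_frame(n);cv2.imwrite(f'pics/{n}0.png',im[:,:,::-1]);c=r.calibration(n);print(n,c)
E
```

```text
pics
{'clock': 0.0, 'tcp_pos': array([ 0.16811473, -0.65345333,  0.40373151]), 'orientation': array([-3.11495763e+00, -3.94303631e-01,  5.64941056e-04]), 'grip_width': 0.08552080196221284}
scene {'fx': 414.4076799745888, 'fy': 414.4076799745888, 'cx': 314.96509992299275, 'cy': 203.372267748349, 'k1': -0.1077292389796963, 'rvec': array([ 0.64113937, -2.45724755,  1.33718576]), 'tvec': array([0.39601064, 0.27119784, 0.70490795])}
side {'fx': 377.41916004611426, 'fy': 377.41916004611426, 'cx': 321.8375758688911, 'cy': 195.8827990429209, 'k1': -0.09121850478694973, 'rvec': array([ 2.44521156, -0.96180042,  0.2601066 ]), 'tvec': array([-0.41867415,  0.34915163,  0.84288   ])}
wrist {'fx': 289.59769463648854, 'fy': 289.59769463648854, 'cx': 317.25599822798534, 'cy': 195.47776269039684, 'k1': -0.042070497957858215, 'rvec': array([-2.27575136,  1.76424084,  0.28293346]), 'tvec': array([-0.6738799 , -0.04117858,  0.38079735])}
```

View pics/scene0.png

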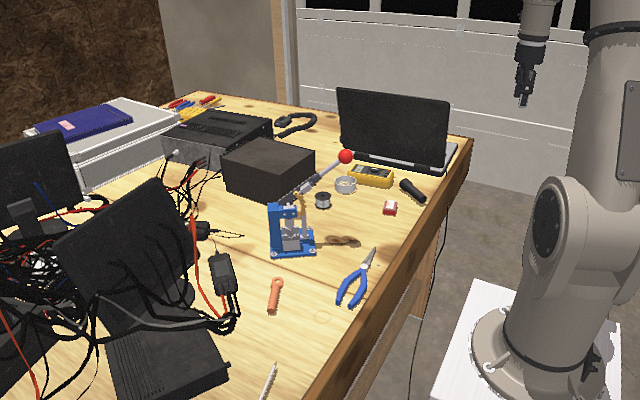

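View pics/side0.png

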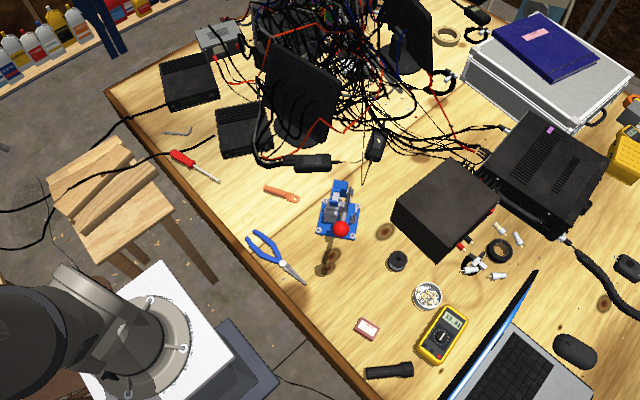

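The scene view shows the crimper at about (290,232), the red ball at (346,157), the lug at (274,295) and the pliers at (355,280). The side view shows the lug at (281,194), the crimper at (338,212) and the ball at (341,229).

```bash
cat > h.py <<'E'
import numpy as np, cv2
from scipy.spatial.transform import Rotation as R
def undist(c,p):
    K=np.array([[c['fx'],0,c['cx']],[0,c['fy'],c['cy']],[0,0,1.]])
    return cv2.undistortPoints(np.array(p,float).reshape(-1,1,2),K,np.array([c['k1'],0,0,0.]))[:,0]
def rays(c,p):
    M=R.from_rotvec(c['rvec']).as_matrix()
    d=np.c_[undist(c,p),np.ones(len(np.reshape(p,(-1,2))))]@M
    return -M.T@c['tvec'], d/np.linalg.norm(d,axis=1)[:,None]
def plane(c,p,z):
    o,d=rays(c,p); return o+d*((z-o[2])/d[:,2])[:,None]
def tri(c1,p1,c2,p2):
    a,u=rays(c1,p1);b,v=rays(c2,p2);out=[]
    for x,y in zip(u,v):
        s=np.linalg.lstsq(np.c_[x,-y],b-a,rcond=None)[0]
        P,Q=a+s[0]*x,b+s[1]*y; out.append(np.r_[(P+Q)/2,np.linalg.norm(P-Q)])
    return np.array(out)
def proj(c,P):
    K=np.array([[c['fx'],0,c['cx']],[0,c['fy'],c['cy']],[0,0,1.]])
    return cv2.projectPoints(np.array(P,float).reshape(-1,3),np.array(c['rvec']),np.array(c['tvec']),K,np.array([c['k1'],0,0,0.]))[0][:,0]
def hsv(im,lo,hi):
    return cv2.inRange(cv2.cvtColor(im,cv2.COLOR_RGB2HSV),lo,hi)
def blobs(m,amin=30):
    n,l,s,c=cv2.connectedComponentsWithStats(m)
    return [(s[i],c[i],l==i) for i in range(1,n) if s[i][4]>=amin]
E
python3 - <<'E'
from h import *
from bench import r
S={}
for n in('scene','side'):
    im=cv2.imread(f'pics/{n}0.png')[:,:,::-1].copy();c=r.calibration(n)
    for nm,lo,hi in(('red',(0,200,120),(5,255,255)),('copper',(5,100,120),(13,220,255)),('blue',(100,120,60),(118,255,255))):
        for s,ce,m in blobs(hsv(im,lo,hi),60):
            if 220<ce[0]<420 and 130<ce[1]<320: print(n,nm,s,ce.round(1),plane(c,[ce],.009)[0].round(3))
a=cv2.imread('pics/scene0.png')[185:325,240:380];b=cv2.imread('pics/side0.png')[160:300,230:370]
cv2.imwrite('pics/crop0.png',np.hstack([cv2.resize(a,(400,400),interpolation=2),cv2.resize(b,(400,400),interpolation=2)]))
E
```

```text
scene copper [267 277  16  38 321] [274.1 294.5] [0.496 0.1   0.009]
scene blue [ 267  203   49   56 1087] [285.5 232.8] [ 0.593 -0.089  0.009]
scene blue [336 269  31  40 506] [352.9 287.5] [0.364 0.004 0.009]
side red [333 221  16  16 179] [340.4 228.5] [ 0.547 -0.098  0.009]
side copper [263 185  36  18 219] [280.9 193.4] [0.502 0.091 0.009]
side blue [329 180  19  27 249] [338.4 190.6] [ 0.624 -0.011  0.009]
side blue [317 203  19  34 248] [324.8 224.2] [ 0.526 -0.061  0.009]
side blue [343 203  17  37 258] [351.2 219.9] [ 0.586 -0.099  0.009]
side blue [245 230  37  34 402] [264.3 247.7] [ 0.367 -0.004  0.009]
```

View pics/crop0.png

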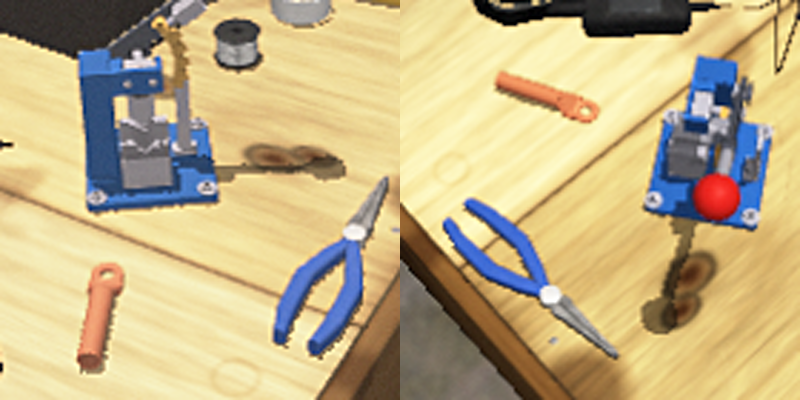

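```bash
python3 - <<'E'
from h import *
from bench import r
c={n:r.calibration(n) for n in('scene','side')};E={};B={}
for n in c:
    im=cv2.imread(f'pics/{n}0.png')[:,:,::-1].copy()
    m=hsv(im,(0,200,110),(6,255,255))|hsv(im,(174,180,110),(180,255,255))
    b=[x for x in blobs(m,60) if np.hypot(*(x[1]-(343,190)))<60 ][0];B[n]=b[1];print(n,b[0],b[1])
    s,ce,m=[x for x in blobs(hsv(im,(5,100,120),(13,220,255)),150) if 220<x[1][0]<300][0]
    p=np.argwhere(m)[:,::-1].astype(float);d=np.linalg.svd(p-p.mean(0),full_matrices=0)[2][0]
    t=(p-ce)@d;E[n]=np.array([ce+d*t.min(),ce+d*t.max()]);print(E[n].round(1),plane(c[n],E[n],.005).round(3))
print('ball',tri(c['scene'],[B['scene']],c['side'],[B['side']]).round(4))
print('corners FR BR',tri(c['scene'],[(316,256.4),(313.5,227)],c['side'],[(315.8,236),(355,239.8)]).round(4))
print(plane(c['scene'],[(270.8,257.8),(316,256.4),(313.5,227)],.003).round(3),plane(c['side'],[(315.8,236),(355,239.8),(360.6,205.5)],.003).round(3))
print('w',r.calibration('wrist'))
o=r.get_obs();print(R.from_rotvec(o['orientation']).as_matrix().round(3))
w=r.calibration('wrist');M=R.from_rotvec(w['rvec']).as_matrix();T=R.from_rotvec(o['orientation']).as_matrix()
print('cam in tool',(T.T@(-M.T@w['tvec']-o['tcp_pos'])).round(4),(T.T@M.T).round(3))
E
```

```text
Traceback (most recent call last):
IndexError: list index out of range
```

```bash
python3 - <<'E'
from h import *
from bench import r
c={n:r.calibration(n) for n in('scene','side')};E={};B={}
for n in c:
    im=cv2.imread(f'pics/{n}0.png')[:,:,::-1].copy()
    m=hsv(im,(0,150,90),(7,255,255))|hsv(im,(172,150,90),(180,255,255))
    b=[x for x in blobs(m,60) if np.hypot(*(x[1]-(343,190)))<60 ][0];B[n]=b[1];print(n,b[0],b[1])
    s,ce,m=[x for x in blobs(hsv(im,(5,100,120),(13,220,255)),150) if 220<x[1][0]<300][0]
    p=np.argwhere(m)[:,::-1].astype(float);d=np.linalg.svd(p-p.mean(0),full_matrices=0)[2][0]
    t=(p-ce)@d;E[n]=np.array([ce+d*t.min(),ce+d*t.max()]);print(E[n].round(1),plane(c[n],E[n],.005).round(3))
print('ball',tri(c['scene'],[B['scene']],c['side'],[B['side']]).round(4))
print('corners FR BR',tri(c['scene'],[(316,256.4),(313.5,227)],c['side'],[(315.8,236),(355,239.8)]).round(4))
print(plane(c['scene'],[(270.8,257.8),(316,256.4),(313.5,227)],.003).round(3),plane(c['side'],[(315.8,236),(355,239.8),(360.6,205.5)],.003).round(3))
o=r.get_obs();print(R.from_rotvec(o['orientation']).as_matrix().round(3))
w=r.calibration('wrist');M=R.from_rotvec(w['rvec']).as_matrix();T=R.from_rotvec(o['orientation']).as_matrix()
print('cam in tool',(T.T@(-M.T@w['tvec']-o['tcp_pos'])).round(4),(T.T@M.T).round(3))
E
```

```text
scene [338 149  16  15 169] [345.21893491 155.97633136]
[[278.1 276.6]
 [269.8 313.7]] [[0.522 0.047 0.005]
 [0.476 0.144 0.005]]
side [333 221  16  16 208] [340.34134615 228.40865385]
[[263.7 186.9]
 [298.1 199.9]] [[0.481 0.143 0.005]
 [0.524 0.045 0.005]]
ball [[ 0.4703 -0.1638  0.2142  0.0027]]
corners FR BR [[ 0.4911 -0.0636 -0.0077  0.0014]
 [ 0.5498 -0.1468  0.0063  0.0062]]
[[ 0.574  0.001  0.003]
 [ 0.485 -0.053  0.003]
 [ 0.549 -0.15   0.003]] [[ 0.487 -0.068  0.003]
 [ 0.554 -0.145  0.003]
 [ 0.638 -0.084  0.003]]
[[ 0.968  0.249 -0.   ]
 [ 0.249 -0.968  0.001]
 [-0.    -0.001 -1.   ]]
cam in tool [ 0.079  -0.0002  0.0303] [[-0.    -0.951 -0.311]
 [ 1.    -0.    -0.   ]
 [ 0.    -0.311  0.951]]
```

The measured points agree with each other. The lug is 107 mm from tip to mouth. The crimper sits at about (0.558, -0.064) with yaw about -0.95. The ball height gives a travel of about 0.075. I'm starting the approach.

Emit:
{"fn": "carry_out", "kwargs": {"moves": [[0.313,-0.285,-0.056,-1.2,0.085],[0.313,-0.285,-0.056,-1.2,0.085],[0.313,-0.285,-0.056,-1.2,0.085],[0.313,-0.285,-0.056,-1.2,0.085],[0.313,-0.285,-0.056,-1.2,0.085],[0.313,-0.285,-0.056,-1.2,0.085],[0.313,-0.285,-0.056,-1.2,0.085],[0.313,-0.285,-0.056,-1.2,0.085]]}}

```text
clock: 0.95
tcp_pos: [0.3862, -0.3202, 0.4574]
orientation: [2.343, 2.092, -0.0]
contact_force: [0.7, -0.2, -0.3]
grip_width: 0.085
gripper_force: 0.0
```

```bash
cat >> h.py <<'E'
def togo(r,target,yaw):
    "shift in tool axes and roll to bring the TCP to target with tool x at yaw"
    o=r.get_obs();T=R.from_rotvec(o['orientation']).as_matrix()
    y=np.arctan2(T[1,0],T[0,0]);d=(yaw-y+np.pi)%(2*np.pi)-np.pi
    print('t',round(o['clock'],2),'tcp',np.round(o['tcp_pos'],4),'yaw',round(y,4),'F',np.round(o['contact_force'],1),'w',round(o['grip_width'],4),'j7',round(o['joints'][6],2),'togo',(T.T@(np.array(target)-o['tcp_pos'])).round(4),'roll',round(-d,4))
E
python3 -c "
from h import *
from bench import r
togo(r,(.487,.124,.36),2.004)"
```

```text
t 0.95 tcp [ 0.3862 -0.3202  0.4574] yaw 1.4578 F [ 0.7 -0.2 -0.3] w 0.085 j7 0.39 togo [0.4528 0.0501 0.0973] roll -0.5462
```

Emit:
{"fn": "carry_out", "kwargs": {"moves": [[0.05,0.006,0.0,-0.15,0.085],[0.1,0.011,0.0,-0.3,0.085],[0.15,0.016,0.0,-0.45,0.085],[0.2,0.022,0.0,-0.546,0.085],[0.25,0.027,0.0,-0.546,0.085],[0.3,0.033,0.01,-0.546,0.085],[0.35,0.038,0.04,-0.546,0.085],[0.4,0.044,0.07,-0.546,0.085]]}}

```text
clock: 1.75
tcp_pos: [0.473, 0.0551, 0.3971]
orientation: [1.7, 2.64, 0.001]
contact_force: [0.3, -1.0, -1.4]
grip_width: 0.0848
gripper_force: 0.0
```

Emit:
{"fn": "carry_out", "kwargs": {"moves": [[0.03,-0.02,0.03,0,0.085],[0.03,-0.02,0.03,0,0.085],[0.03,-0.02,0.03,0,0.085],[0.03,-0.02,0.03,0,0.085],[0.03,-0.02,0.03,0,0.085],[0.03,-0.02,0.03,0,0.085],[0.03,-0.02,0.03,0,0.085],[0.03,-0.02,0.03,0,0.085]]}}

```text
clock: 2.55
tcp_pos: [0.4424, 0.0721, 0.3675]
orientation: [1.701, 2.641, 0.001]
contact_force: [0.4, 0.1, -0.2]
grip_width: 0.0852
gripper_force: 0.0
```

```bash
python3 - <<'E'
from h import *
from bench import r
togo(r,(.487,.124,.36),2.004)
w=r.calibration('wrist');im=r.grab_frame('wrist').copy();cv2.imwrite('pics/w1.png',im[:,:,::-1]);np.save('w1.npy',w,allow_pickle=True)
for s,ce,m in blobs(hsv(im,(4,90,90),(14,230,255)),200):
    p=np.argwhere(m)[:,::-1].astype(float);d=np.linalg.svd(p-p.mean(0),full_matrices=0)[2][0]
    t=(p-ce)@d;e=np.array([ce+d*t.min(),ce+d*t.max()]);P=plane(w,e,.006)
    print(s,e.round(1),P.round(4),np.linalg.norm(P[1]-P[0]),np.arctan2(*(P[1]-P[0])[1::-1]))
E
```

```text
t 2.55 tcp [0.4424 0.0721 0.3675] yaw 1.9971 F [ 0.4  0.1 -0.2] w 0.0852 j7 -0.06 togo [0.0289 0.062  0.0075] roll -0.0069
[ 449   92  174  203 2044] [[445.7 103.6]
 [620.9 291. ]] [[0.5387 0.2019 0.006 ]
 [0.9126 0.0952 0.006 ]] 0.38880946757252904 -0.2780549981245095
[ 358  133   22   86 1341] [[371.1 132.9]
 [368.2 218.1]] [[0.4783 0.1389 0.006 ]
 [0.5233 0.0454 0.006 ]] 0.10378329104366357 -1.1216448968688475
```

View pics/w1.png

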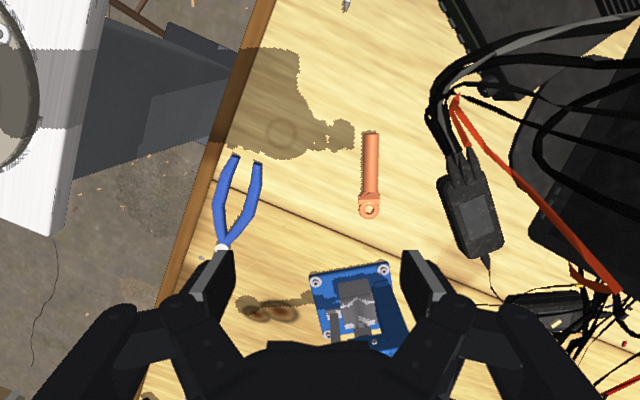

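The wrist view shows the lug nearly in line with the tool, mouth at (371,133) and tip at (368,218), with the crimper below at (355,310). The grip point is about (0.483, 0.130).

```bash
python3 -c "
from h import *
from bench import r
togo(r,(.4828,.1302,.176),2.017)"
```

```text
t 2.6 tcp [0.4424 0.0721 0.3674] yaw 1.9972 F [-1.  -0.6  0.4] w 0.085 j7 -0.06 togo [0.0362 0.0608 0.1914] roll -0.0198
```

Emit:
{"fn": "carry_out", "kwargs": {"moves": [[0.018,0.03,0.01,-0.02,0.05],[0.036,0.061,0.03,-0.02,0.05],[0.036,0.061,0.07,-0.02,0.05],[0.036,0.061,0.11,-0.02,0.05],[0.036,0.061,0.14,-0.02,0.05],[0.036,0.061,0.15,-0.02,0.05],[0.036,0.061,0.15,-0.02,0.05],[0.036,0.061,0.15,-0.02,0.05]]}}

```text
clock: 3.4
tcp_pos: [0.4835, 0.1307, 0.2184]
orientation: [1.673, 2.658, 0.002]
contact_force: [-0.9, 0.7, 0.2]
grip_width: 0.0501
gripper_force: 0.0
```

```bash
python3 - <<'E'
from h import *
from bench import r
togo(r,(.4828,.1302,.176),2.017)
w=r.calibration('wrist');im=r.grab_frame('wrist').copy();cv2.imwrite('pics/w2.png',im[:,:,::-1])
w1=np.load('w1.npy',allow_pickle=True).item()
for s,ce,m in blobs(hsv(im,(4,90,90),(14,230,255)),200):
    p=np.argwhere(m)[:,::-1].astype(float);d=np.linalg.svd(p-p.mean(0),full_matrices=0)[2][0]
    t=(p-ce)@d;e=np.array([ce+d*t.min(),ce+d*t.max()]);P=plane(w,e,.009)
    print(s,e.round(1),P.round(4),np.linalg.norm(P[1]-P[0]),np.arctan2(*(P[1]-P[0])[1::-1]))
    if e[0][1]>e[1][1]:e=e[::-1]
    print(tri(w1,[[371.1,132.9],[368.2,218.1]],w,e).round(4))
E
```

```text
t 3.4 tcp [0.4835 0.1307 0.2184] yaw 2.0178 F [-0.9  0.7  0.2] w 0.0501 j7 -0.4 togo [-0.0002 -0.0009  0.0424] roll 0.0008
[ 446  161  192  239 3775] [[447.2 174.2]
 [638.2 398. ]] [[0.5429 0.1989 0.009 ]
 [0.8378 0.0988 0.009 ]] 0.3114336145581189 -0.3272269110329772
[[0.435  0.1729 0.213  0.0607]
 [0.4629 0.1504 0.1896 0.0968]]
[ 300  209   34  125 3152] [[314.1 208.9]
 [317.1 333. ]] [[0.4761 0.1407 0.009 ]
 [0.5226 0.0483 0.009 ]] 0.10345959724978097 -1.104636327855139
[[4.776e-01 1.390e-01 4.900e-03 1.900e-03]
 [5.237e-01 4.530e-02 5.500e-03 5.000e-04]]
```

View pics/w2.png

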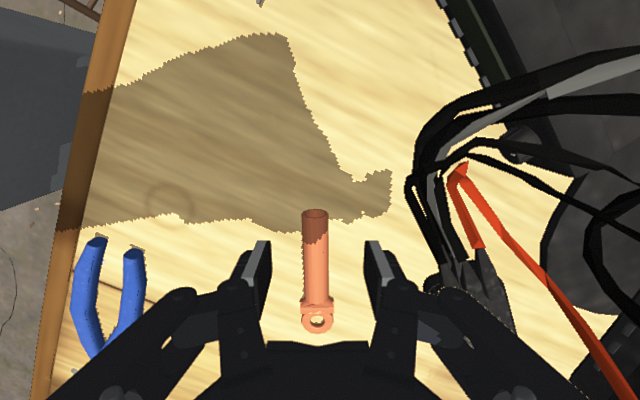

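The lug is centred between the fingers, with its mouth at (314,209) and tip at (317,333). Its triangulated height is 5 mm, as expected. I'll go down and grip.

Emit:
{"fn": "carry_out", "kwargs": {"moves": [[0,-0.001,0.02,-0.01,0.05],[0,-0.001,0.042,-0.01,0.05],[0,-0.001,0.042,-0.01,0.05],[0,-0.001,0.042,-0.01,0.01],[0,-0.001,0.042,-0.01,0.01],[0,-0.001,0.042,-0.01,0.01],[0,-0.001,0.042,-0.01,0.01],[0,-0.001,0.042,-0.01,0.01]], "force": 60}}

```text
clock: 4.25
tcp_pos: [0.4826, 0.1302, 0.1769]
orientation: [1.66, 2.665, 0.003]
contact_force: [-1.5, -0.4, 8.0]
grip_width: 0.0161
gripper_force: 58.6
```

Emit:
{"fn": "carry_out", "kwargs": {"moves": [[0,0,-0.01,0,0.01],[0,0,-0.03,0,0.01],[0,0,-0.06,0,0.01],[0,0,-0.1,0,0.01],[0,0,-0.12,0,0.01],[0,0,-0.12,0,0.01],[0,0,-0.12,0,0.01],[0,0,-0.12,0,0.01]]}}

```text
clock: 5.05
tcp_pos: [0.4814, 0.1295, 0.2945]
orientation: [-1.66, -2.666, 0.002]
contact_force: [-0.7, -0.3, -2.7]
grip_width: 0.016
gripper_force: 59.1
```

```bash
python3 - <<'E'
from h import *
from bench import r
togo(r,(.4828,.1302,.176),2.017)
w=r.calibration('wrist');im=r.grab_frame('wrist').copy();cv2.imwrite('pics/w3.png',im[:,:,::-1])
s=r.grab_frame('side');cv2.imwrite('pics/side3.png',s[:,:,::-1])
E
```

```text
t 5.05 tcp [0.4814 0.1295 0.2945] yaw 2.0276 F [-0.7 -0.3 -2.7] w 0.016 j7 -0.28 togo [0.     0.0018 0.1185] roll 0.0106
```

View pics/w3.png

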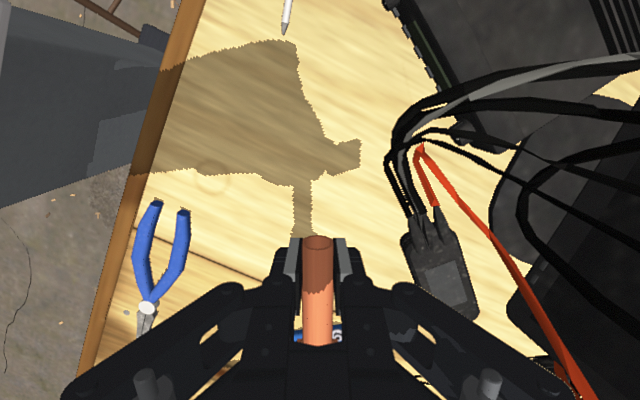

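The lug is held: the wrist view shows the barrel between the pads, mouth at (317,240). I'll measure its position in the hand from the fixed views.

```bash
python3 - <<'E'
from h import *
from bench import r
o=r.get_obs();T=R.from_rotvec(o['orientation']).as_matrix();g=o['tcp_pos']+T@[0,0,.155]
c={n:r.calibration(n) for n in('scene','side')};E={}
im={'scene':r.grab_frame('scene').copy(),'side':cv2.imread('pics/side3.png')[:,:,::-1].copy()}
for n in c:
    q=proj(c[n],[g])[0]
    for s,ce,m in blobs(hsv(im[n],(4,100,80),(14,230,255)),40):
        if np.hypot(*(ce-q))<50:
            p=np.argwhere(m)[:,::-1].astype(float);d=np.linalg.svd(p-p.mean(0),full_matrices=0)[2][0]
            t=(p-ce)@d;e=np.array([ce+d*t.min(),ce+d*t.max()]);print(n,q.round(1),s,e.round(1))
    x,y=np.clip(q.astype(int)-(45,45),0,600);E[n]=cv2.resize(im[n][y:y+100,x:x+100],(400,400),interpolation=2);print(x,y)
cv2.imwrite('pics/crop3.png',np.hstack([E['scene'],E['side']])[:,:,::-1])
E
```

```text
scene [265.8 256. ] [261 242  10  28 149] [[267.5 242. ]
 [265.  269. ]]
220 210
side [259.8 161.6] [262 161  35  19 250] [[261.2 163. ]
 [295.4 177.1]]
214 116
```

View pics/crop3.png

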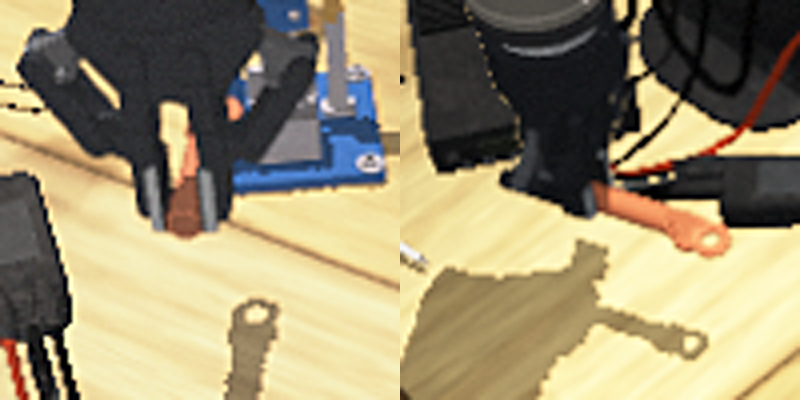

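```bash
python3 - <<'E'
from h import *
from bench import r
o=r.get_obs();T=R.from_rotvec(o['orientation']).as_matrix();c={n:r.calibration(n) for n in('scene','side')}
for d in(.007,.011,.015):
  P=[o['tcp_pos']+T@[.012,0,.155+d],o['tcp_pos']+T@[-.094,0,.155+d+.0065],o['tcp_pos']+T@[-.094,0,.155+d+.0065+.008]]
  print(d,'mouth scene',proj(c['scene'],P[:1]).round(1),'tip side',proj(c['side'],P[1:]).round(1).tolist())
E
```

```text
0.007 mouth scene [[264.9 263.3]] tip side [[294.7, 175.7], [294.9, 177.5]]
0.011 mouth scene [[265.2 265. ]] tip side [[294.8, 176.6], [295.0, 178.4]]
0.015 mouth scene [[265.4 266.7]] tip side [[294.9, 177.5], [295.2, 179.2]]
```

```bash
python3 - <<'E'
from h import *
w=np.load('w1.npy',allow_pickle=True).item()
im=cv2.imread('pics/w1.png')[:,:,::-1].copy()
m=hsv(im,(98,110,50),(120,255,255));m[:,:300]=0;m[:250]=0
s,ce,b=max(blobs(m,100),key=lambda x:x[0][4]);print(s)
top=np.array([(x,np.argmax(b[:,x])-.5) for x in range(318,380)],float)
lef=np.array([(np.argmax(b[y])-.5,y) for y in range(284,325)],float)
for nm,p in(('front',top),('right',lef)):
    P=plane(w,p,.010)[:,:2]
    for _ in range(4):
        mu=P.mean(0);v=np.linalg.svd(P-mu)[2];e=(P-mu)@v[1];P=P[abs(e)<max(.0012,np.std(e)*1.5)]
    print(nm,len(P),mu.round(4),v[0].round(4),'ang',np.arctan2(v[0][1],v[0][0]).round(4),np.std(e).round(4))
    if nm=='front':f=(mu,v[0])
    else:g=(mu,v[0])
s=np.linalg.solve(np.c_[f[1],-g[1]],g[0]-f[0]);print('FR corner',f[0]+s[0]*f[1])
P=plane(w,top,.010)[:,:2]
E
```

```text
[ 309  262  100   96 3573]
front 62 [ 0.5309 -0.0259] [0.809  0.5878] ang 0.6284 0.0004
right 39 [ 0.516  -0.0972] [ 0.5918 -0.8061] ang -0.9376 0.0004
FR corner [ 0.48704322 -0.05778887]
```

The base plate edges give a yaw of -0.940 and an origin of (0.557, -0.057), and the ball agrees within 4 mm. Next is the pre-insertion pose.

```bash
python3 -c "
from h import *
from bench import r
togo(r,(.4752,.0549,.2375),2.2016)"
```

```text
t 5.2 tcp [0.4816 0.1298 0.2943] yaw 2.028 F [ 0.7  0.3 -0.2] w 0.0163 j7 -0.28 togo [-0.0644 -0.0386  0.0568] roll -0.1736
```

Emit:
{"fn": "carry_out", "kwargs": {"moves": [[-0.02,-0.013,0.0,-0.06,0.01],[-0.045,-0.026,0.0,-0.12,0.01],[-0.064,-0.039,0.01,-0.174,0.01],[-0.064,-0.039,0.03,-0.174,0.01],[-0.064,-0.039,0.05,-0.174,0.01],[-0.064,-0.039,0.057,-0.174,0.01],[-0.064,-0.039,0.057,-0.174,0.01],[-0.064,-0.039,0.057,-0.174,0.01]]}}

```text
clock: 6.0
tcp_pos: [0.4754, 0.0557, 0.2386]
orientation: [1.422, 2.802, 0.001]
contact_force: [0.2, -0.4, -1.4]
grip_width: 0.016
gripper_force: 59.0
```

```bash
cat >> h.py <<'E'
PSI=-.940;O=np.array([.5572,-.0573,0]);C=np.array([[np.cos(PSI),-np.sin(PSI),0],[np.sin(PSI),np.cos(PSI),0],[0,0,1]])
def W(p): return O+np.array(p,float)@C.T
E
python3 - <<'E'
from h import *
from bench import r
togo(r,(.4752,.0549,.2375),2.2016)
o=r.get_obs();T=R.from_rotvec(o['orientation']).as_matrix()
im={n:r.grab_frame(n).copy() for n in('scene','side','wrist')};c={n:r.calibration(n) for n in im}
L=[o['tcp_pos']+T@[x,0,.155+.012+z] for x,z in((.012,0),(-.094,.0065),(-.067,.004))]
G=[W((-.026,y,.057)) for y in(-.0095,.0095,-.02,.02)]+[W((0,0,.06)),W((.051,0,.055))]
E=[]
for n,q in(('scene',(235,180)),('side',(270,160))):
    a=im[n][q[1]:q[1]+100,q[0]:q[0]+100];a=cv2.resize(a,(400,400),interpolation=2)
    for P,col in((L,(255,255,0)),(G,(0,255,0))):
        for u in proj(c[n],P): cv2.circle(a,tuple(int(v) for v in (u-q)*4+2),3,col,1)
    E.append(a)
cv2.imwrite('pics/crop4.png',np.hstack(E)[:,:,::-1])
E
```

```text
t 6.0 tcp [0.4754 0.0557 0.2386] yaw 2.2025 F [ 0.2 -0.4 -1.4] w 0.016 j7 -0.06 togo [-0.0006 -0.0007  0.0011] roll 0.0009
```

View pics/crop4.png

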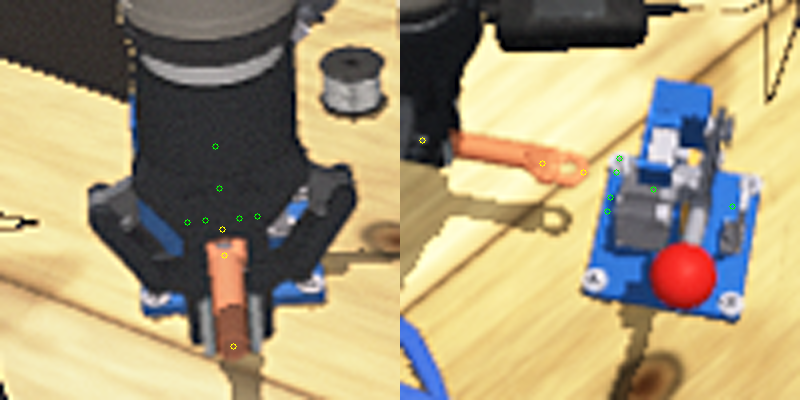

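```bash
python3 - <<'E'
from h import *
from bench import r
c=r.calibration('side');s=r.calibration('scene')
f=lambda P:((proj(c,P)-(270,160))*4+(402,2)).round(0).tolist()
print('ball',f([W((.031,-.134,.214))]),proj(s,[W((.031,-.134,.214))]).round(1))
print('plate top FR BR BL FL',f([W((x,y,.01)) for x,y in((-.041,-.057),(.063,-.057),(.063,.051),(-.041,.051))]))
print('plate bottom',f([W((x,y,0)) for x,y in((-.041,-.057),(.063,-.057))]))
print('nest top',f([W((x,y,.057)) for x in(-.026,.008) for y in(-.02,.02)]))
print('nest bottom front',f([W((x,y,.01)) for x in(-.026,.008) for y in(-.02,.02)]))
print('column top',f([W((x,y,.116)) for x in(-.013,.024) for y in(.022,.048)]))
print('scene plate', proj(s,[W((x,y,0)) for x,y in((-.041,.051),(-.041,-.057),(.063,-.057))]).round(1).tolist())
E
```

```text
ball [[674.0, 279.0]] [[345.4 156.5]]
plate top FR BR BL FL [[575.0, 292.0], [733.0, 319.0], [757.0, 176.0], [606.0, 151.0]]
plate bottom [[575.0, 298.0], [732.0, 326.0]]
nest top [[608.0, 212.0], [620.0, 159.0], [661.0, 221.0], [671.0, 167.0]]
nest bottom front [[608.0, 246.0], [619.0, 194.0], [659.0, 254.0], [669.0, 202.0]]
column top [[641.0, 111.0], [649.0, 76.0], [701.0, 120.0], [707.0, 85.0]]
scene plate [[269.8, 260.0], [316.5, 255.9], [312.0, 229.7]]
```

The overlay agrees. Plate, column, ball and lug tip are all offset alike, by about 1.5 px in the side view, so the lug and crimper are right relative to each other. I'm inserting at low speed.

Emit:
{"fn": "carry_out", "kwargs": {"moves": [[-0.012,-0.001,0.001,0,0.01],[-0.024,-0.001,0.001,0,0.01],[-0.036,-0.001,0.001,0,0.01],[-0.048,-0.001,0.001,0,0.01],[-0.06,-0.001,0.001,0,0.01],[-0.072,-0.001,0.001,0,0.01],[-0.084,-0.001,0.001,0,0.01],[-0.086,-0.001,0.001,0,0.01]]}}

```text
clock: 6.95
tcp_pos: [0.5261, -0.0165, 0.2371]
orientation: [1.426, 2.799, -0.0]
contact_force: [0.2, 0.1, -1.7]
grip_width: 0.0162
gripper_force: 59.1
```

```bash
python3 - <<'E'
from h import *
from bench import r
togo(r,W((-.044,0,.2375)),2.2016)
o=r.get_obs();print(o['contact_force'].round(1),(C.T@o['contact_force']).round(1),o['moment'].round(2))
E
```

```text
t 6.95 tcp [ 0.5261 -0.0165  0.2371] yaw 2.1994 F [ 0.2  0.1 -1.7] w 0.0162 j7 0.1 togo [-0.0073  0.0011 -0.0004] roll -0.0022
[ 0.2  0.1 -1.7] [ 0.   0.2 -1.7] [0.02 0.04 0.06]
```

Emit:
{"fn": "carry_out", "kwargs": {"moves": [[-0.002,0.001,0,0,0.01],[-0.004,0.001,0,0,0.01],[-0.005,0.001,0,0,0.01],[-0.006,0.001,0,0,0.01],[-0.007,0.001,0,0,0.01],[-0.007,0.001,0,0,0.01],[-0.007,0.001,0,0,0.01],[-0.007,0.001,0,0,0.01]]}}

```text
clock: 7.75
tcp_pos: [0.53, -0.0197, 0.2373]
orientation: [1.422, 2.801, 0.0]
contact_force: [0.1, -0.1, -0.4]
grip_width: 0.016
gripper_force: 59.1
```

Emit:
{"fn": "carry_out", "kwargs": {"moves": [[-0.0005,0,0,0,0.01],[-0.001,0,0,0,0.01],[-0.0015,0,0,0,0.01],[-0.0015,0,0,0,0.01],[-0.0015,0,0,0,0.01],[-0.0015,0,0,0,0.01],[-0.0015,0,0,0,0.01],[-0.0015,0,0,0,0.01]]}}

```text
clock: 8.55
tcp_pos: [0.5309, -0.021, 0.2372]
orientation: [-1.422, -2.801, 0.0]
contact_force: [0.1, -0.1, -1.6]
grip_width: 0.016
gripper_force: 59.1
```

```bash
python3 - <<'E'
from h import *
from bench import r
togo(r,W((-.044,0,.2375)),2.2016)
o=r.get_obs();print((C.T@o['contact_force']).round(1),o['moment'].round(2))
E
```

```text
t 8.55 tcp [ 0.5309 -0.021   0.2372] yaw 2.2018 F [ 0.1 -0.1 -1.6] w 0.016 j7 0.12 togo [-0.0008 -0.0002 -0.0003] roll 0.0002
[ 0.2 -0.  -1.6] [0.07 0.02 0.  ]
```

Emit:
{"fn": "carry_out", "kwargs": {"moves": [[-0.0005,0,0,0,0.01],[-0.001,0,0,0,0.01],[-0.0015,0,0,0,0.01],[-0.002,0,0,0,0.01],[-0.002,0,0,0,0.01],[-0.002,0,0,0,0.01],[-0.002,0,0,0,0.01],[-0.002,0,0,0,0.01]]}}

```text
clock: 9.35
tcp_pos: [0.5321, -0.0226, 0.2372]
orientation: [-1.422, -2.801, 0.0]
contact_force: [-0.1, -1.1, -0.5]
grip_width: 0.0159
gripper_force: 59.1
```

```bash
python3 - <<'E'
from h import *
from bench import r
togo(r,W((-.044,0,.2375)),2.2016)
o=r.get_obs();print((C.T@o['contact_force']).round(1),o['moment'].round(2))
E
```

```text
t 9.35 tcp [ 0.5321 -0.0226  0.2372] yaw 2.2018 F [-0.1 -1.1 -0.5] w 0.0159 j7 0.12 togo [ 0.0012 -0.0002 -0.0003] roll 0.0002
[ 0.8 -0.8 -0.5] [ 0.02  0.06 -0.01]
```

Emit:
{"fn": "carry_out", "kwargs": {"moves": [[-0.0005,0,0,0,0.01],[-0.001,0,0,0,0.01],[-0.0015,0,0,0,0.01],[-0.002,0,0,0,0.01],[-0.002,0,0,0,0.01],[-0.002,0,0,0,0.01],[-0.002,0,0,0,0.01],[-0.002,0,0,0,0.01]]}}

```text
clock: 10.15
tcp_pos: [0.5333, -0.0243, 0.2372]
orientation: [-1.423, -2.801, 0.0]
contact_force: [-0.3, 1.1, -1.4]
grip_width: 0.016
gripper_force: 59.0
```

```bash
python3 - <<'E'
from h import *
from bench import r
togo(r,W((-.044,0,.2375)),2.2016)
o=r.get_obs();print((C.T@o['contact_force']).round(1),o['moment'].round(2))
E
```

```text
t 10.15 tcp [ 0.5333 -0.0243  0.2372] yaw 2.2017 F [-0.3  1.1 -1.4] w 0.016 j7 0.12 togo [ 0.0032 -0.0001 -0.0003] roll 0.0001
[-1.   0.4 -1.4] [0.08 0.07 0.02]
```

Emit:
{"fn": "carry_out", "kwargs": {"moves": [[-0.0005,0,0,0,0.01],[-0.001,0,0,0,0.01],[-0.0015,0,0,0,0.01],[-0.002,0,0,0,0.01],[-0.002,0,0,0,0.01],[-0.002,0,0,0,0.01],[-0.002,0,0,0,0.01],[-0.002,0,0,0,0.01]]}}

```text
clock: 10.95
tcp_pos: [0.5336, -0.0246, 0.2369]
orientation: [-1.42, -2.8, -0.0]
contact_force: [-4.7, 4.2, 0.2]
grip_width: 0.0164
gripper_force: 59.2
```

```bash
python3 - <<'E'
from h import *
from bench import r
togo(r,W((-.044,0,.2375)),2.2016)
o=r.get_obs();print((C.T@o['contact_force']).round(1),o['moment'].round(2))
im=r.grab_frame('side').copy();cv2.imwrite('pics/side5.png',im[:,:,::-1])
c=r.calibration('side');T=R.from_rotvec(o['orientation']).as_matrix()
print('pred tip',proj(c,[o['tcp_pos']+T@[-.094,0,.1735]]),'stop top',proj(c,[W((.051,y,.074)) for y in(-.012,.012)]))
for s,ce,m in blobs(hsv(im,(4,90,60),(15,240,255)),8):
    if 280<ce[0]<370 and 170<ce[1]<240: print(s,ce.round(1))
cv2.imwrite('pics/crop5.png',cv2.resize(im[170:245,285:385],(800,600),interpolation=2)[:,:,::-1])
E
```

```text
t 10.95 tcp [ 0.5336 -0.0246  0.2369] yaw 2.2031 F [-4.7  4.2  0.2] w 0.0164 j7 0.13 togo [ 0.0037 -0.0002 -0.0005] roll 0.0015
[-6.2 -1.3  0.2] [ 1.06  0.9  -0.  ]
pred tip [[353.72222239 209.60259177]] stop top [[352.386694   211.59990385]
 [353.81258094 203.37781481]]
[321 200  16   9  63] [326.3 204. ]
[347 205   8   8  35] [350.9 208.4]
```

View pics/crop5.png

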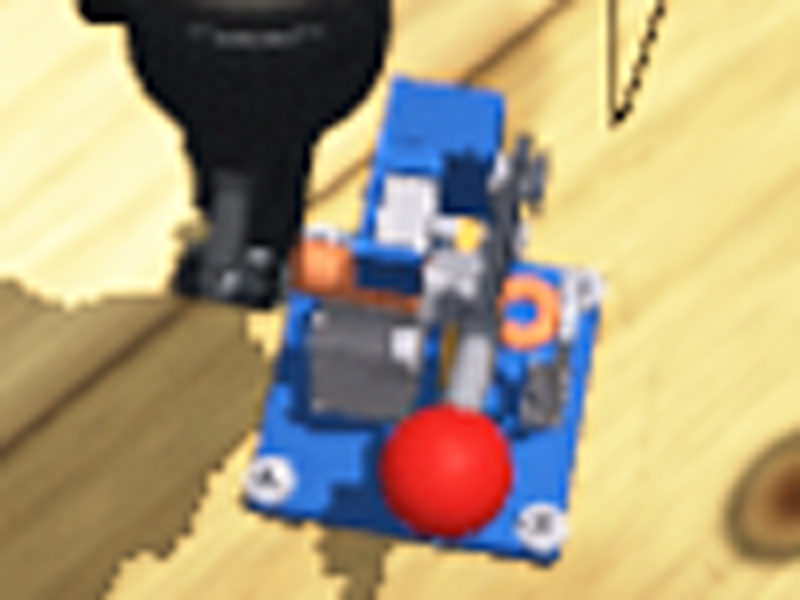

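The lug has met the stop: the push back is 6 N along the crimper's x, and the view shows the palm's ring at (530,312) in the crop, just in front of the stop plate. I'll back off 1 mm and lower it.

Emit:
{"fn": "carry_out", "kwargs": {"moves": [[0.0015,0,0,0,0.01],[0.0025,0,0,0,0.01],[0.0025,0,0.002,0,0.01],[0.0025,0,0.004,0,0.01],[0.0025,0,0.006,0,0.01],[0.0025,0,0.0075,0,0.01],[0.0025,0,0.0075,0,0.01],[0.0025,0,0.0075,0,0.01]]}}

```text
clock: 11.8
tcp_pos: [0.5331, -0.024, 0.2297]
orientation: [1.423, 2.801, -0.0]
contact_force: [-0.2, 0.6, -1.4]
grip_width: 0.0164
gripper_force: 59.1
```

Emit:
{"fn": "carry_out", "kwargs": {"moves": [[0,0,0.0005,0,0.01],[0,0,0.001,0,0.01],[0,0,0.0015,0,0.01],[0,0,0.002,0,0.01],[0,0,0.002,0,0.01],[0,0,0.002,0,0.01],[0,0,0.002,0,0.01],[0,0,0.002,0,0.01]]}}

```text
clock: 12.6
tcp_pos: [0.533, -0.0238, 0.2282]
orientation: [1.422, 2.801, -0.001]
contact_force: [-3.3, -0.5, 5.1]
grip_width: 0.0161
gripper_force: 59.9
```

```bash
python3 - <<'E'
from h import *
from bench import r
togo(r,W((-.044,0,.2279)),2.2016)
o=r.get_obs();print((C.T@o['contact_force']).round(1),o['moment'].round(2))
E
```

```text
t 12.6 tcp [ 0.533  -0.0238  0.2282] yaw 2.2017 F [-3.3 -0.5  5.1] w 0.0161 j7 0.11 togo [ 0.0027 -0.0002  0.0003] roll 0.0001
[-1.5 -2.9  5.1] [-0.17  0.49 -0.04]
```

Emit:
{"fn": "carry_out", "kwargs": {"moves": [[0,-0.0004,0,0,0.01],[0,-0.0007,0,0,0.01],[0,-0.0007,0,0,0.01],[0,-0.0007,0.0003,0,0.01],[0,-0.0007,0.0003,0,0.01],[0,-0.0007,0.0003,0,0.01],[0,-0.0007,0.0003,0,0.01],[0,-0.0007,0.0003,0,0.01]]}}

```text
clock: 13.4
tcp_pos: [0.5326, -0.0242, 0.2278]
orientation: [1.422, 2.801, -0.0]
contact_force: [-2.0, -0.4, 5.8]
grip_width: 0.0162
gripper_force: 60.0
```

```bash
python3 - <<'E'
from h import *
from bench import r
togo(r,W((-.044,0,.2279)),2.2016)
o=r.get_obs();print((C.T@o['contact_force']).round(1),o['moment'].round(2))
E
```

```text
t 13.4 tcp [ 0.5326 -0.0242  0.2278] yaw 2.2017 F [-2.  -0.4  5.8] w 0.0162 j7 0.11 togo [ 0.0028  0.0004 -0.0001] roll 0.0001
[-0.8 -1.9  5.8] [-0.22  0.33 -0.06]
```

Emit:
{"fn": "carry_out", "kwargs": {"moves": [[0,0,0,0,0.018],[0,0,0,0,0.022],[0,0,0,0,0.03],[0,0,0,0,0.04],[0,0,0,0,0.045],[0,0,0,0,0.045],[0,0,-0.005,0,0.045],[0,0,-0.01,0,0.045]]}}

```text
clock: 14.2
tcp_pos: [0.5324, -0.0242, 0.2378]
orientation: [-1.422, -2.801, 0.0]
contact_force: [-0.2, 0.6, -0.6]
grip_width: 0.0452
gripper_force: 0.0
```

Emit:
{"fn": "carry_out", "kwargs": {"moves": [[0.0,0,-0.02,0,0.045],[0.0,0,-0.05,0,0.045],[0.0,0,-0.09,0,0.045],[0.0,0,-0.13,0,0.045],[0.0,0,-0.17,0,0.06],[0.0,0,-0.19,0,0.06],[0.0,0,-0.19,0,0.06],[0.0,0,-0.19,0,0.06]]}}

```text
clock: 15.0
tcp_pos: [0.5322, -0.0243, 0.4277]
orientation: [1.422, 2.8, -0.0]
contact_force: [-0.5, -0.1, -0.3]
grip_width: 0.06
gripper_force: 0.0
```

```bash
python3 - <<'E'
from h import *
from bench import r
B=W((.031+.003,-.134,.214));print('ball',B)
togo(r,(B[0],B[1],.42),np.pi/2+PSI)
o=r.get_obs();T=R.from_rotvec(o['orientation']).as_matrix()
im={n:r.grab_frame(n).copy() for n in('side','wrist','scene')};c={n:r.calibration(n) for n in im}
# lug mouth/tip: overlay numbers
a=im['wrist']
for n in im:
  for s,ce,m in blobs(hsv(im[n],(4,90,60),(15,240,255)),15):
    q=proj(c[n],[W((-.02,0,.06))])[0]
    if np.hypot(*(ce-q))<90: print(n,s,ce.round(1),'nest px',q.round(1),'mouth/tip pred',proj(c[n],[W((-.053,0,.06)),W((.053,0,.0535))]).round(1).tolist())
for n in im: cv2.imwrite(f'pics/{n}6.png',im[n][:,:,::-1])
v=cv2.resize(im['wrist'][190:400,180:460],(800,600),interpolation=2)
cv2.imwrite('pics/crop6.png',v[:,:,::-1])
E
```

```text
ball [ 0.46904001 -0.16378857  0.214     ]
t 15.0 tcp [ 0.5322 -0.0243  0.4277] yaw 2.2016 F [-0.5 -0.1 -0.3] w 0.06 j7 0.33 togo [-0.0754 -0.1333  0.0077] roll 1.5708
side [342 120  15  14  49] [348.8 126.2] nest px [325.3 205.6] mouth/tip pred [[312.6, 203.4], [353.3, 211.5]]
side [297 139   8  11  25] [301.  144.8] nest px [325.3 205.6] mouth/tip pred [[312.6, 203.4], [353.3, 211.5]]
side [261 155   7   5  17] [264.1 157.1] nest px [325.3 205.6] mouth/tip pred [[312.6, 203.4], [353.3, 211.5]]
side [313 200  28  14 139] [324.1 205.3] nest px [325.3 205.6] mouth/tip pred [[312.6, 203.4], [353.3, 211.5]]
side [347 207   8   8  39] [350.3 210.6] nest px [325.3 205.6] mouth/tip pred [[312.6, 203.4], [353.3, 211.5]]
side [381 228   9   8  45] [384.7 231.4] nest px [325.3 205.6] mouth/tip pred [[312.6, 203.4], [353.3, 211.5]]
side [325 252  13   9  65] [330.8 256. ] nest px [325.3 205.6] mouth/tip pred [[312.6, 203.4], [353.3, 211.5]]
side [324 264   8   9  38] [328.2 267.8] nest px [325.3 205.6] mouth/tip pred [[312.6, 203.4], [353.3, 211.5]]
wrist [311 163  15  45 648] [317.8 184.9] nest px [319.  189.5] mouth/tip pred [[319.1, 162.7], [318.9, 241.4]]
wrist [233 193  20  17 183] [242.5 200.6] nest px [319.  189.5] mouth/tip pred [[319.1, 162.7], [318.9, 241.4]]
wrist [309 232   6  10  48] [311.6 236.4] nest px [319.  189.5] mouth/tip pred [[319.1, 162.7], [318.9, 241.4]]
wrist [322 232   6  10  50] [324.2 236.1] nest px [319.  189.5] mouth/tip pred [[319.1, 162.7], [318.9, 241.4]]
wrist [301 271  15  11 104] [308.2 275.7] nest px [319.  189.5] mouth/tip pred [[319.1, 162.7], [318.9, 241.4]]
scene [284 218  11  26 201] [289.9 229.9] nest px [289.9 231.8] mouth/tip pred [[290.7, 240.6], [288.4, 216.2]]
scene [329 237  26   8  99] [340.5 239.9] nest px [289.9 231.8] mouth/tip pred [[290.7, 240.6], [288.4, 216.2]]
```

Mouth and tip projections agree in all three views within a pixel or two, so the lug lies straight and level. Next is the ball.

Emit:
{"fn": "carry_out", "kwargs": {"moves": [[-0.01,-0.017,0,0.14,0.07],[-0.02,-0.034,0,0.28,0.07],[-0.03,-0.051,0,0.42,0.07],[-0.04,-0.068,0,0.56,0.07],[-0.05,-0.085,0,0.7,0.07],[-0.06,-0.102,0,0.84,0.07],[-0.07,-0.119,0,0.98,0.07],[-0.075,-0.133,0,1.12,0.07]]}}

```text
clock: 15.95
tcp_pos: [0.4686, -0.1646, 0.4262]
orientation: [-2.697, -1.608, 0.002]
contact_force: [0.0, -1.0, -0.6]
grip_width: 0.0699
gripper_force: 0.0
```

Emit:
{"fn": "carry_out", "kwargs": {"moves": [[0,0,0,0.14,0.07],[0,0,0,0.28,0.07],[0,0,0,0.42,0.07],[0,0,0,0.451,0.07],[0,0,0,0.451,0.07],[0,0,0,0.451,0.07],[0,0,0,0.451,0.07],[0,0,0,0.451,0.07]]}}

```text
clock: 16.75
tcp_pos: [0.4693, -0.1633, 0.4272]
orientation: [-2.986, -0.975, 0.0]
contact_force: [0.7, 1.0, -0.5]
grip_width: 0.07
gripper_force: 0.0
```

```bash
python3 - <<'E'
from h import *
from bench import r
N=('scene','side','wrist');im={n:r.grab_frame(n).copy() for n in N};c={n:r.calibration(n) for n in N};B={}
for n in N:
    m=hsv(im[n],(0,150,70),(7,255,255))|hsv(im[n],(172,150,70),(180,255,255))
    q=proj(c[n],[(.4697,-.1638,.214)])[0]
    for s,ce,_ in blobs(m,60):
        if np.hypot(*(ce-q))<40: print(n,s,ce.round(1),q.round(1));B[n]=ce
for a,b in(('scene','side'),('scene','wrist'),('side','wrist')):
    if a in B and b in B: print(a,b,tri(c[a],[B[a]],c[b],[B[b]]).round(4))
togo(r,(.4697,-.1638,.369),np.pi/2+PSI)
E
```

```text
scene [338 149  16  15 169] [345.2 156. ] [344.9 155.8]
side [333 221  16  16 201] [340.3 228.5] [339.8 229.2]
wrist [ 296  201   48   48 1853] [319.4 224.5] [319.  222.2]
scene side [[ 0.4703 -0.1638  0.2142  0.0025]]
scene wrist [[ 0.4689 -0.1647  0.2137  0.0012]]
side wrist [[ 0.47   -0.1643  0.2178  0.0006]]
t 16.9 tcp [ 0.4693 -0.1633  0.4274] yaw 0.6309 F [ 0.6 -0.1 -0.2] w 0.07 j7 -0.83 togo [0.0001 0.0006 0.0584] roll 0.0001
```

The ball is at (0.470, -0.164, 0.2145), agreed by all three views. I'm going down and pinching it.

Emit:
{"fn": "carry_out", "kwargs": {"moves": [[0,0.0005,0.02,0,0.07],[0,0.0005,0.04,0,0.07],[0,0.0005,0.054,0,0.07],[0,0.0005,0.058,0,0.07],[0,0.0005,0.058,0,0.05],[0,0.0005,0.058,0,0.04],[0,0.0005,0.058,0,0.028],[0,0.0005,0.058,0,0.028]], "force": 45}}

```text
clock: 17.7
tcp_pos: [0.4701, -0.1641, 0.3705]
orientation: [2.985, 0.973, 0.003]
contact_force: [0.5, -1.7, 1.8]
grip_width: 0.0319
gripper_force: 44.4
```

Emit:
{"fn": "carry_out", "kwargs": {"moves": [[0,0,0,0,0.028],[0,0,0,0,0.028],[0,0,0,0,0.028],[0,0,0,0,0.028],[0,0,0,0,0.028],[0,0,0,0,0.028],[0,0,0,0,0.028],[0,0,0,0,0.028]]}}

```text
clock: 18.5
tcp_pos: [0.4699, -0.1643, 0.3698]
orientation: [2.986, 0.973, 0.001]
contact_force: [1.2, -5.5, 3.9]
grip_width: 0.0321
gripper_force: 44.6
```

```bash
cat >> h.py <<'E'
def arc(t0,t): # tool shift (crimper +y, 0, down) from travel t0 to t
    a,b=.7-t0,.7-t
    return np.round([-.2*(np.cos(b)-np.cos(a)),-.2*(np.sin(b)-np.sin(a))],4)
E
python3 - <<'E'
from h import *
from bench import r
togo(r,(.4697,-.1638,.369),np.pi/2+PSI)
for t in(.1,.15,.2,.25,.3,.345,.4,.45,.5,.545,.6,.65,.7,.745): print(t,arc(.072,t))
E
```

```text
t 18.5 tcp [ 0.4699 -0.1643  0.3698] yaw 0.6302 F [ 1.2 -5.5  3.9] w 0.0321 j7 -0.88 togo [ 0.0002 -0.0005  0.0008] roll -0.0006
0.1 [-0.0032  0.0046]
0.15 [-0.0087  0.013 ]
0.2 [-0.0137  0.0216]
0.25 [-0.0182  0.0305]
0.3 [-0.0224  0.0396]
0.345 [-0.0257  0.048 ]
0.4 [-0.0292  0.0584]
0.45 [-0.0319  0.068 ]
0.5 [-0.0342  0.0778]
0.545 [-0.0358  0.0866]
0.6 [-0.0372  0.0975]
0.65 [-0.0379  0.1075]
0.7 [-0.0382  0.1175]
0.745 [-0.038   0.1265]
```

Emit:
{"fn": "carry_out", "kwargs": {"moves": [[-0.0032,0,0.0046,0,0.028],[-0.006,0,0.009,0,0.028],[-0.0087,0,0.013,0,0.028],[-0.0112,0,0.0173,0,0.028],[-0.0137,0,0.0216,0,0.028],[-0.0137,0,0.0216,0,0.028],[-0.0137,0,0.0216,0,0.028],[-0.0137,0,0.0216,0,0.028]]}}

```text
clock: 19.3
tcp_pos: [0.4588, -0.1724, 0.3479]
orientation: [2.986, 0.973, 0.002]
contact_force: [2.4, -5.5, 0.5]
grip_width: 0.0318
gripper_force: 44.7
```

```bash
cat >> h.py <<'E'
def lev(r):
    N=('scene','side');B={};c={n:r.calibration(n) for n in N};o=r.get_obs();g=o['tcp_pos']+[0,0,-.155]
    for n in N:
        im=r.grab_frame(n).copy();m=hsv(im,(0,150,50),(7,255,255))|hsv(im,(172,150,50),(180,255,255));q=proj(c[n],[g])[0]
        k=[x for x in blobs(m,10) if np.hypot(*(x[1]-q))<25]
        print(n,q.round(1),[(x[0].tolist(),x[1].round(1).tolist()) for x in k])
    p=C.T@(g-O);print('t',o['clock'],'grasp in crimper',p.round(4),'travel z',round(.7-np.arcsin((g[2]-.097)/.2),4),'y',round(np.arccos(min(1,(.028-p[1])/.2)),4),'F crimper',(C.T@o['contact_force']).round(1),'w',round(o['grip_width'],4),o['gripper_force'].round(1))
E
python3 - <<'E'
from h import *
from bench import r
lev(r)
E
```

```text
scene [350.9 163.8] [([345, 159, 3, 11, 26], [346.2, 164.1])]
side [338.5 239.8] [([331, 232, 16, 16, 204], [338.5, 239.5])]Traceback (most recent call last):
  File "<stdin>", line 3, in <module>
  File "h.py", line 42, in lev
    p=C.T@(g-O);print('t',o['clock'],'grasp in crimper',p.round(4),'travel z',round(.7-np.arcsin((g[2]-.097)/.2),4),'y',round(np.arccos(min(1,(.028-p[1])/.2)),4),'F crimper',(C.T@o['contact_force']).round(1),'w',round(o['grip_width'],4),o['gripper_force'].round(1))
                                                                                                                                                                                                                                             ^^^^^^^^^^^^^^^^^^^^^^^^
AttributeError: 'float' object has no attribute 'round'
```

Emit:
{"fn": "carry_out", "kwargs": {"moves": [[-0.0023,0.001,0.0045,0,0.028],[-0.0045,0.001,0.0089,0,0.028],[-0.0066,0.001,0.0135,0,0.028],[-0.0087,0.001,0.018,0,0.028],[-0.0105,0.001,0.0225,0,0.028],[-0.012,0.001,0.0264,0,0.028],[-0.012,0.001,0.0264,0,0.028],[-0.012,0.001,0.0264,0,0.028]]}}

```text
clock: 20.2
tcp_pos: [0.4493, -0.1797, 0.3209]
orientation: [-2.986, -0.974, 0.0]
contact_force: [3.3, -3.4, -4.0]
grip_width: 0.0317
gripper_force: 45.7
```

```bash
sed -i "s/o\['gripper_force'\].round(1)/round(float(o['gripper_force']),1)/" h.py
python3 - <<'E'
from h import *
from bench import r
lev(r)
E
```

```text
scene [355.8 174. ] [([350, 169, 3, 11, 25], [351.2, 174.0])]
side [337.2 250.3] [([330, 244, 16, 14, 177], [336.9, 250.5])]
t 20.2 grasp in crimper [ 0.0352 -0.1593  0.1659] travel z 0.3485 y 0.358 F crimper [ 4.7  0.7 -4. ] w 0.0317 45.7
```

First click is passed and the ball has not slipped in the fingers. On to the second.

Emit:
{"fn": "carry_out", "kwargs": {"moves": [[-0.0018,0,0.005,0,0.028],[-0.0035,0,0.0104,0,0.028],[-0.0049,0,0.015,0,0.028],[-0.0062,0,0.02,0,0.028],[-0.0074,0,0.025,0,0.028],[-0.0085,0,0.0298,0,0.028],[-0.0094,0,0.0342,0,0.028],[-0.0101,0,0.0386,0,0.028]]}}

```text
clock: 21.1
tcp_pos: [0.4411, -0.1857, 0.2826]
orientation: [2.987, 0.974, -0.001]
contact_force: [0.5, -2.2, 5.1]
grip_width: 0.032
gripper_force: 47.5
```

```bash
python3 - <<'E'
from h import *
from bench import r
lev(r)
E
```

```text
scene [359.7 188.2] [([354, 183, 3, 11, 25], [355.3, 187.6])]
side [335.9 261.4] [([329, 257, 15, 12, 136], [335.4, 262.4])]
t 21.1 grasp in crimper [ 0.0352 -0.1695  0.1276] travel z 0.5462 y 0.1575 F crimper [ 2.1 -0.9  5.1] w 0.032 47.5
```

Emit:
{"fn": "carry_out", "kwargs": {"moves": [[-0.0008,0,0.0055,0,0.028],[-0.0014,0,0.011,0,0.028],[-0.0018,0,0.016,0,0.028],[-0.0021,0,0.021,0,0.028],[-0.0023,0,0.026,0,0.028],[-0.0024,0,0.031,0,0.028],[-0.0023,0,0.0355,0,0.028],[-0.0022,0,0.0395,0,0.028]]}}

```text
clock: 22.0
tcp_pos: [0.4397, -0.1866, 0.2433]
orientation: [2.986, 0.975, 0.001]
contact_force: [0.6, -1.1, 6.2]
grip_width: 0.0317
gripper_force: 49.1
```

Emit:
{"fn": "carry_out", "kwargs": {"moves": [[0,0,0,0,0.028],[0,0,0,0,0.028],[0,0,0,0,0.028],[0,0,0,0,0.028],[0,0,0,0,0.028],[0,0,0,0,0.028],[0,0,0,0,0.028],[0,0,0,0,0.028]]}}

```text
clock: 22.8
tcp_pos: [0.4397, -0.1867, 0.2429]
orientation: [-2.986, -0.975, -0.001]
contact_force: [4.4, -2.3, -6.4]
grip_width: 0.0314
gripper_force: 48.4
```

```bash
python3 - <<'E'
from h import *
from bench import r
lev(r)
s=r.grab_frame('side')[170:295,265:390];q=r.grab_frame('wrist')
cv2.imwrite('pics/crop9.png',np.hstack([cv2.resize(s,(400,400),interpolation=2),cv2.resize(q[:,120:520],(400,400))])[:,:,::-1])
E
```

```text
scene [359.9 202.6] [([355, 197, 2, 10, 19], [355.5, 201.3])]
side [335.2 268.4] [([328, 265, 15, 11, 116], [334.8, 269.7])]
t 22.8 grasp in crimper [ 0.0352 -0.1712  0.0879] travel z 0.7453 y 0.091 F crimper [ 4.5  2.1 -6.4] w 0.0314 48.4
```

View pics/crop9.png

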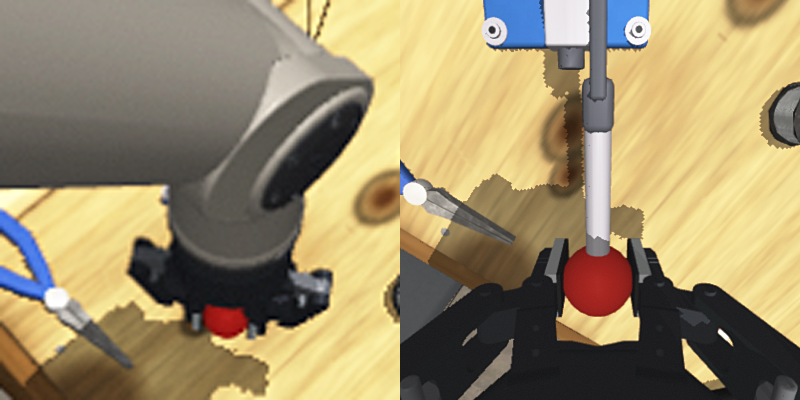

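The wrist view shows the ball pinched between the pads at (597,282), with the lever running straight back to the crimper. The force turned to a forward tug, so the third click has passed but the pawl may not be fully seated. I'll add about 0.02 rad, still far from 0.90.

Emit:
{"fn": "carry_out", "kwargs": {"moves": [[0,0,0.001,0,0.028],[0,0,0.002,0,0.028],[0.0001,0,0.003,0,0.028],[0.0002,0,0.004,0,0.028],[0.0002,0,0.004,0,0.028],[0.0002,0,0.004,0,0.028],[0.0002,0,0.004,0,0.028],[0.0002,0,0.004,0,0.028]]}}

```text
clock: 23.8
tcp_pos: [0.4398, -0.1866, 0.2395]
orientation: [2.986, 0.975, 0.001]
contact_force: [2.4, 1.9, 5.3]
grip_width: 0.0316
gripper_force: 49.1
```

```bash
python3 - <<'E'
from h import *
from bench import r
lev(r)
n=('wrist');c=r.calibration(n);im=r.grab_frame(n).copy();m=hsv(im,(0,150,50),(7,255,255))|hsv(im,(172,150,50),(180,255,255))
o=r.get_obs();g=o['tcp_pos']-[0,0,.155];print(proj(c,[g,g+[0,0,.004]]).round(1).tolist(),[(x[0].tolist(),x[1].round(1).tolist()) for x in blobs(m,800)])
E
```

```text
scene [359.7 203.8] [([355, 198, 2, 10, 20], [355.5, 202.5])]
side [335.2 268.9] [([328, 266, 15, 10, 113], [334.5, 270.3])]
t 23.8 grasp in crimper [ 0.0352 -0.171   0.0845] travel z 0.7626 y 0.0996 F crimper [-0.1  3.1  5.3] w 0.0316 49.1
[[318.2, 269.4], [318.3, 273.9]] [([283, 247, 70, 69, 3707], [317.2, 281.9])]
```

```bash
python3 - <<'E'
from h import *
from bench import r
c=r.calibration('wrist');o,d=rays(c,[(317.2,281.9)]);d=d[0]
g=r.get_obs()['tcp_pos']-[0,0,.155]
for dx in(.0027,.0037):
    piv=W((.031+dx,.028,.097));
    for s in np.arange(.10,.20,.001):
        p=C.T@(o+s*d-piv);rad=np.hypot(p[1],p[2])
        if abs(rad-.2)<.004: print(round(s,3),p.round(4),'r',rad.round(4),'travel',round(.7-np.arctan2(p[2],-p[1]),3))
print('grasp',(C.T@(g-piv)).round(4))
c=r.calibration('scene');print('scene',[ (t,proj(c,[W((.034,.028-.2*np.cos(.7-t),.097+.2*np.sin(.7-t)))])[0].round(1).tolist()) for t in(.5,.55,.65,.7,.75,.8)])
print(4*.0,sorted([(round(float(x),3)) for x in [0.0]]))
E
```

```text
0.134 [ 0.001  -0.1962  0.0021] r 0.1962 travel 0.69
0.135 [ 0.001  -0.1968  0.0012] r 0.1968 travel 0.694
0.136 [ 0.001  -0.1973  0.0004] r 0.1973 travel 0.698
0.137 [ 0.001  -0.1979 -0.0004] r 0.1979 travel 0.702
0.138 [ 0.001  -0.1985 -0.0012] r 0.1985 travel 0.706
0.139 [ 0.001  -0.199  -0.0021] r 0.199 travel 0.71
0.14 [ 0.001  -0.1996 -0.0029] r 0.1996 travel 0.714
0.141 [ 0.001  -0.2002 -0.0037] r 0.2002 travel 0.718
0.142 [ 0.001  -0.2007 -0.0045] r 0.2008 travel 0.723
0.143 [ 0.001  -0.2013 -0.0053] r 0.2014 travel 0.727
0.144 [ 0.001  -0.2019 -0.0062] r 0.202 travel 0.731
0.145 [ 0.001  -0.2025 -0.007 ] r 0.2026 travel 0.734
0.146 [ 0.001  -0.203  -0.0078] r 0.2032 travel 0.738
0.147 [ 0.001  -0.2036 -0.0086] r 0.2038 travel 0.742
0.134 [-0.     -0.1962  0.0021] r 0.1962 travel 0.69
0.135 [-0.     -0.1968  0.0012] r 0.1968 travel 0.694
0.136 [-0.     -0.1973  0.0004] r 0.1973 travel 0.698
0.137 [-0.     -0.1979 -0.0004] r 0.1979 travel 0.702
0.138 [-0.     -0.1985 -0.0012] r 0.1985 travel 0.706
0.139 [-0.     -0.199  -0.0021] r 0.199 travel 0.71
0.14 [-0.     -0.1996 -0.0029] r 0.1996 travel 0.714
0.141 [-0.     -0.2002 -0.0037] r 0.2002 travel 0.718
0.142 [-0.     -0.2007 -0.0045] r 0.2008 travel 0.723
0.143 [-0.     -0.2013 -0.0053] r 0.2014 travel 0.727
0.144 [-0.     -0.2019 -0.0062] r 0.202 travel 0.731
0.145 [-0.     -0.2025 -0.007 ] r 0.2026 travel 0.734
0.146 [-0.     -0.203  -0.0078] r 0.2032 travel 0.738
0.147 [-0.     -0.2036 -0.0086] r 0.2038 travel 0.742
grasp [ 0.0005 -0.199  -0.0125]
scene [(0.5, [359.3, 185.1]), (0.55, [359.9, 188.7]), (0.65, [360.5, 196.0]), (0.7, [360.4, 199.6]), (0.75, [360.2, 203.1]), (0.8, [359.7, 206.7])]
0.0 [0.0]
```

Emit:
{"fn": "carry_out", "kwargs": {"moves": [[0,0,0.001,0,0.028],[0,0,0.001,0,0.028],[0,0,0.001,0,0.028],[0,0,0.001,0,0.028],[0,0,0.001,0,0.028],[0,0,0.001,0,0.028],[0,0,0.001,0,0.028],[0,0,0.001,0,0.028]]}}

```text
clock: 24.75
tcp_pos: [0.4398, -0.1866, 0.2384]
orientation: [2.986, 0.975, 0.001]
contact_force: [3.6, 3.9, 5.0]
grip_width: 0.0318
gripper_force: 49.1
```

```bash
python3 - <<'E'
from h import *
from bench import r
lev(r)
c=r.calibration('scene');im=r.grab_frame('scene').copy()
for s,ce,m in blobs(hsv(im,(4,90,60),(15,240,255)),15):
    if np.hypot(*(ce-(290,230)))<20: print(s,ce.round(1))
E
```

```text
scene [359.7 204.2] [([355, 199, 2, 10, 19], [355.5, 203.3])]
side [335.2 269. ] [([328, 266, 15, 10, 109], [334.6, 270.4])]
t 24.75 grasp in crimper [ 0.0352 -0.171   0.0834] travel z 0.7681 y 0.0981 F crimper [-1.1  5.2  5. ] w 0.0318 49.1
[284 224  11  20 143] [290.1 233.5]
```

```bash
python3 -c "
from bench import r
print(r.hand_in())"
```

```text
the job is handed in; nothing more can be done
None
```

I handed the job in at about 25 s: the lug lies in the V nest with its tip about 1 mm from the stop. By my reading the lever is three clicks down (travel about 0.75–0.77 rad, from the forces and camera views) and still held in the fingers, and I touched none of the bystanders.

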